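Part two jammed steel measures and sort them

TASK

Two steel measuring cups are jammed one inside the other. Bring the pair in between the two bars of the parting bracket, so that the bars lie over the rim of the large cup, and pull the small cup straight up out of it while the bars hold the large one back. Then stand the small cup upright in the small saucer and the large cup upright in the large saucer, without tipping either cup over or disturbing the film roll and the jigger.

Things in the scene. Friction and masses are not known exactly. Their poses are not given: they have to be found in the camera images.
- measure_large: Large round steel cup, 0.15-0.31 kg, 90 mm high, open on top. Origin: centre of its underside, z up. 64 mm across at the foot, widening to 68 mm, with a rolled rim 70 mm across over the top 8 mm. A shoulder inside, 45 mm up, carries the small cup. Starts upright on the worktop with the small cup in it. Dragged by the small cup, the pair sticks on the worktop and tilts; carried a few mm clear it hangs straight.
- mouth (a point): Centre of the large cup's mouth, 90 mm above its underside. Three sprung rubber ribs inside the mouth (5 to 23 mm below this point) grip the small cup: drawing it out takes roughly 5 to 16 N over 35 mm of travel, more than the large cup weighs, so lifting the small cup lifts both. Empty, the ribs leave about 50 mm free.
- measure_small: Small round steel cup, 0.08-0.17 kg, 85 mm high, open on top, 52 mm across at the foot, 54 mm under the rim, rim 57 mm across over the top 6 mm. Origin: centre of its underside, z up. At the start it stands in the large cup, its underside 45 mm above the large one's: its upper 40 mm stand out above the large rim, its rim is 130 mm above the worktop.
- bracket: Parting bracket fixed to the worktop: two level parallel bars over the worktop, held by an upright back plate 92 mm wide, 108 mm high. Origin: on the worktop midway between the bars, where the large cup should stand for parting (up to 15 mm nearer the open end or 45 mm deeper will do). z up; x runs along the bars, from the open end into the bracket; back plate face at x = 87 mm.
- bars (a point): Point midway between the bracket's two bars, at the height of their centre lines, 104 mm straight above the bracket's origin. The round steel bars are 8 mm thick and 58 mm apart clear (undersides 100 mm above the worktop, 10 mm over the large cup's rim). They are parallel from the back plate to 15 mm before this point, then flare to 82 mm clear at their tips, 35 mm before it.
- saucer_small: Small round steel saucer fixed to the worktop, 80 mm across at the rim, 12 mm high, flat inside floor 4 mm above the worktop and about 68 mm across. Origin: centre of its underside.
- saucer_large: Large round steel saucer fixed to the worktop, 100 mm across at the rim, 12 mm high, flat inside floor 4 mm above the worktop and about 88 mm across. Origin: centre of its underside.
- film: Bystander: loose white roll of sealing film standing on end, 68 mm across, 108 mm high. Origin: centre of its underside.
- jigger: Bystander: loose steel double-cone jigger standing upright, 45 mm across, 78 mm high. Origin: centre of its underside.
Mind the look-alikes: they are no part of the job. What is shaped like the measure_small but orange is not meant.

How it is judged:
By the outcome, as a careful person would: the job done as asked, in the order asked, and still so for the second after the job is handed in, with the robot touching nothing.
It also fails if it takes over 54 s, if anything falls off the work surface, if the arm or the gripper's body presses on something with over 40 N, if the wrist force passes 120 N, or if a joint passes its speed limit or range.

ROBOT

A 6-joint arm with a two-finger parallel gripper is mounted at the origin on a cart in front of the work surface, level with it; the furniture and walls round the work are solid. World frame = base frame: x ahead of the robot, y to its left, z up, the work surface at z = 0. Lengths are in m, angles in degrees, forces in N, time in s.
With the tool pointing down it reaches from about 0.375 to 0.9 m from the base axis. Payload 3.1 kg.
Tool frame: the origin (TCP) lies at the very end of the fingers, on their centre line; the grasp point (between the pads) lies 19 mm behind it; z points along the fingers, y is the line along which they close (so a half turn about z gives the same grasp; the last joint's range is limited). The gripper opens to 87 mm and grips with 3 to 60 N. Pads are 19 mm wide; open, the fingers measure 117 mm over their backs; the gripper's body (75 mm by 190 mm) begins 51 mm behind the grasp point.
Start: joints at [63.512, 30.224, 82.088, -0, 67.689, -10.227], TCP at [0.175, 0.6, 0.223] pointing down, gripper open.
Joint ranges: [-176.69, 176.69], [-43.24, 126.21], [12.49, 139.97], [-82, 262], [0, 151.66], [-163.58, 163.58]. Speed limits (degrees/s): [159.86, 159.86, 180, 180, 180, 180].

INTERFACE

Orientations are given as a 3x3 rotation matrix whose columns are the frame's x, y, z axes.
In Python, from rig import * gives the robot as it stands.
- The arm moves only by the tool jog_arm, never from a script. Its arguments are lists of equal length, an entry for each row: "delta_pos": the shift along the world's x, y, z in cm, a list of three; "turn": the turn about the world's z in degrees; "grip": the closure, from 0 (fully open) to 1 (shut). In form: {"delta_pos": [[x, y, z], ...], "turn": [turn, ...], "grip": [grip, ...]}. A call has 1 to 12 rows; each row is the pose to reach, as a shift and turn from the pose commanded when the call began; what a row does not reach only later rows make up. A row lasts 1/8 s, in which the tool goes at most 62.5 mm and 10.7 degrees, less where a joint would pass 70% of its speed; a pose out of reach is approached as far as the arm can. A call with a gripper value outside its range is refused whole. The fingers move at their own pace and stop on an object; the grip force is fixed at half the most. Time passes only in rows, so rows that repeat a pose let the fingers close. It gives the time, the measured TCP pose, the force, the opening and the grip force at its end, in the units of the state.
- read_state(): the state, without advancing time (a new reading comes with each control period).
- capture(name): name is "side" or "top" or "wrist"; returns a dict with "color" (420x560x3 uint8, blue, green, red), "fovy" (degrees; the focal length in pixels is half the picture's height over the tangent of half this angle, whatever the lens; pixels are square), "cx", "cy" (the principal point, pixels), "k1" (the pictures are not rectified: a ray, as slopes to the right and down, at radius r is drawn at 1 + k1 r^2 times it, then the intrinsics apply), "camera_from_world" (4x4, takes a point from world to camera coordinates). Camera axes: x right, y up, looking along -z (the intrinsics and any distortion apply to the point x, -y, -z); pixel columns grow to the right and rows downward; lengths in m; the calibration is good to about 2 mm. A picture is of the moment at which its call begins. There is no depth.
- hand_in(): hands the job in; it is judged then, once.
The state is a dict: "time_s": time; "joint_positions": joint angles; "qvel": joint speeds; "tau": joint torques, N m; "position": TCP position; "tcp_rot": TCP orientation; "force": force on the tool from outside, world axes, zero at the start; "moment": the same for the moment, N m; "opening": opening from 0.0 (shut) to 1.0 (fully open); "grasp_force": force on a finger pad.
Only numpy, scipy, OpenCV 4.12 (cv2) and the standard library are available. Lean on these libraries where they do the work, as an engineer would, in place of code of your own. Each camera call takes 0.05 s, during which the arm holds its last target. There are 200 camera calls.

## Working session

There is one attempt and no reset: what is moved stays moved. The work goes in short steps, Python scripts to look and compute and a tool call to move; the robot and the scene stay as the last step left them, time stands still between calls to the robot, and variables do not carry over. Pictures are saved under pics/ and viewed, at most 14 in all, crops included, and the job is handed in when it is done.

Besides the shell and the picture viewer there is one more tool, called after "Call:" in YAML: its name, and indented under it one key for each argument. jog_arm: Moves the arm, as the interface text tells. Its arguments: {"type":"object","properties":{"delta_pos":{"type":"array"},"turn":{"type":"array"},"grip":{"type":"array"}},"required":["delta_pos","turn","grip"]}

```bash
mkdir -p pics; ls; cat > h.py <<'E'
from rig import *
import numpy as np, cv2
def ray(c,u,v):
    f=c["color"].shape[0]/2/np.tan(np.radians(c["fovy"]/2))
    d=np.array([(u-c["cx"])/f,(v-c["cy"])/f]); s=d.copy()
    for _ in range(20): s=d/(1+c["k1"]*(s@s))
    T=np.array(c["camera_from_world"]); R=T[:3,:3]
    return -R.T@T[:3,3], R.T@np.array([s[0],-s[1],-1])
def onz(c,u,v,z):
    o,d=ray(c,u,v); return o+d*(z-o[2])/d[2]
def px(c,P):
    T=np.array(c["camera_from_world"]); p=T[:3,:3]@np.array(P)+T[:3,3]
    f=c["color"].shape[0]/2/np.tan(np.radians(c["fovy"]/2))
    s=np.array([p[0],-p[1]])/-p[2]; s=s*(1+c["k1"]*(s@s)); return s*f+[c["cx"],c["cy"]]
E
python3 - <<'E'
from h import *
import pickle
for n in ["side","top"]:
    c=capture(n); cv2.imwrite(f"pics/{n}0.png",c["color"]); pickle.dump(c,open(f"{n}0.pkl","wb"))
    o,d=ray(c,280,210); print(n,c["fovy"],c["k1"],o.round(3),d.round(3))
E
```

```text
pics
side 48.338705069925325 0.05440871657223255 [0.418 0.915 0.612] [ 0.09  -0.834 -0.544]
top 52.701781505952646 -0.12499908136624102 [0.376 0.154 0.938] [ 0.153 -0.006 -0.988]
```

View pics/side0.png

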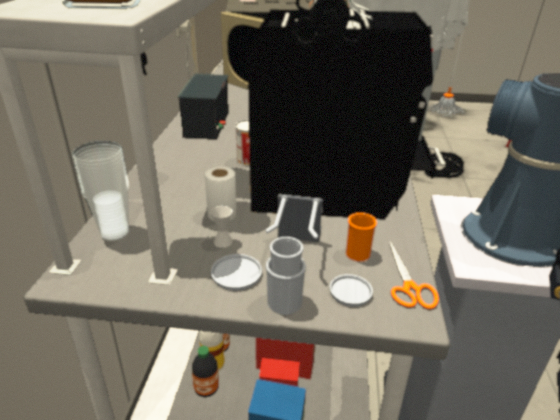

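View pics/top0.png

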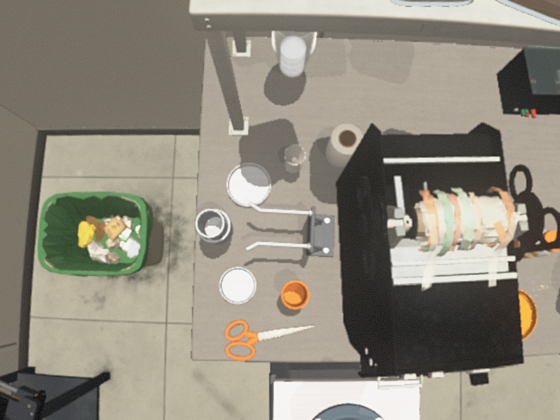

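The side view shows the nested cups at (285,275), large saucer (236,271), small saucer (351,290), the bracket behind at (300,215), jigger (222,227), film (220,195), and the orange decoy (361,237). The top view shows the cups at (213,225), bar tips around (250,207)/(250,246), plate at (320,232), saucers at (249,186) and (238,286), and a tall black box to the right of the bracket.

```bash
python3 - <<'E'
from h import *
import pickle
c=pickle.load(open("top0.pkl","rb")); s=pickle.load(open("side0.pkl","rb"))
for n,u,v,z in [("rim",211.5,223,.13),("salG",249,185.5,.012),("salS",238,286,.012),("barL0",255,208,.104),("barL1",308,212,.104),("barR0",250,246,.104),("barR1",308,245,.104),("film",345,140,.108),("jig",293,155,.078),("boxcorner",372,127,.3),("boxlow",340,182,.2),("post",238,127,0)]:
    print(n,onz(c,u,v,z).round(3))
for n,u,v,z in [("rim",286.5,249,.13),("salG",236.5,271,.012),("salS",351,289,.012),("film",220,175,.108),("jig",222,211,.078),("tipL",272,233,.104),("tipR",322,234,.104),("barLb",286,198,.104),("barRb",320,200,.104)]:
    print("s",n,onz(s,u,v,z).round(3))
a=c["color"][150:330,190:350]; a=cv2.resize(a,None,fx=4.4,fy=3.3,interpolation=cv2.INTER_CUBIC)
a=c["color"][160:310,190:350]; a=cv2.resize(a,None,fx=4,fy=4,interpolation=cv2.INTER_CUBIC); cv2.imwrite("pics/topc.png",a)
b=s["color"][185:325,200:380]; b=cv2.resize(b,None,fx=4,fy=4,interpolation=cv2.INTER_CUBIC); cv2.imwrite("pics/sidec.png",b)
E
```

```text
rim [0.474 0.28  0.13 ]
salG [0.574 0.218 0.012]
salS [0.352 0.237 0.012]
barL0 [0.508 0.199 0.104]
barL1 [0.502 0.093 0.104]
barR0 [0.433 0.207 0.104]
barR1 [0.436 0.093 0.104]
film [0.651 0.017 0.108]
jig [0.626 0.123 0.078]
boxcorner [0.61  0.005 0.3  ]
boxlow [0.542 0.043 0.2  ]
post [0.715 0.248 0.   ]
s rim [0.473 0.293 0.13 ]
s salG [0.575 0.225 0.012]
s salS [0.353 0.243 0.012]
s film [0.651 0.02  0.108]
s jig [0.626 0.118 0.078]
s tipL [0.507 0.215 0.104]
s tipR [0.415 0.204 0.104]
s barLb [0.495 0.088 0.104]
s barRb [0.425 0.084 0.104]
```

View pics/topc.png

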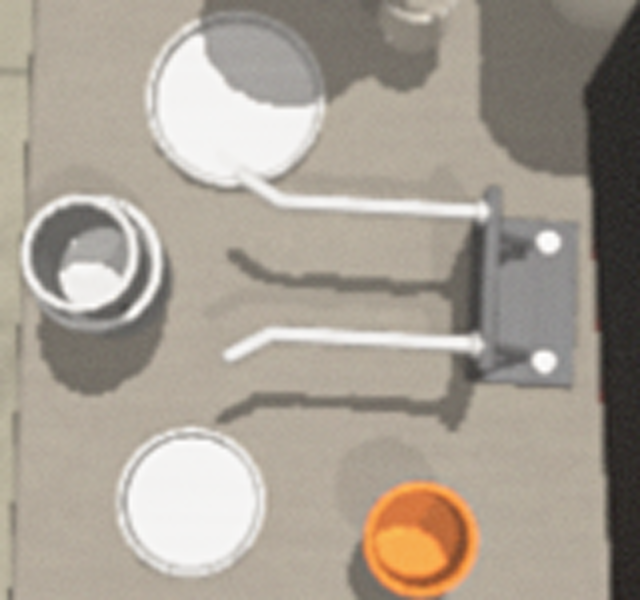

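View pics/sidec.png

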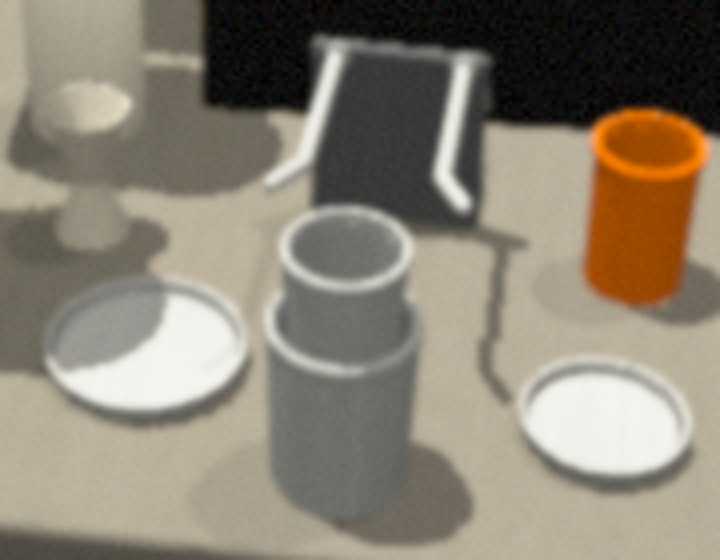

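Crops: small cup rim in the top crop centred (80,253); bars bend at (277,200)/(268,335), tips (240,172)/(230,354), plate ends (488,211)/(478,344). Saucers are at (236,99) and (191,502). In the side crop: rim (346,248), saucers (147,345) and (606,416), bar bends (307,160)/(441,178). Next I triangulate these.

```bash
python3 - <<'E'
from h import *
import pickle
c=pickle.load(open("top0.pkl","rb")); s=pickle.load(open("side0.pkl","rb"))
P={"rim":((80.5,253),(346,248),.13),"salG":((236,99),(147,344),.012),"salS":((191,502),(606,416),.012),
"bendL":((277,200),(307,160),.104),"tipL":((240,172),(270,183),.104),"plL":((488,211),(335,55),.104),
"bendR":((268,335),(441,178),.104),"tipR":((230,354),(464,207),.104),"plR":((478,344),(463,60),.104)}
for n,(a,b,z) in P.items():
    ua=(190+a[0]/4-.4,160+a[1]/4-.4); ub=(200+b[0]/4-.4,185+b[1]/4-.4)
    o1,d1=ray(c,*ua);o2,d2=ray(s,*ub)
    t=np.linalg.lstsq(np.c_[d1,-d2],o2-o1,rcond=None)[0]
    p,q=o1+d1*t[0],o2+d2*t[1]
    print(n,onz(c,*ua,z).round(3),onz(s,*ub,z).round(3),((p+q)/2).round(3),round(np.linalg.norm(p-q)*1000,1))
st=read_state(); print(st["tcp_rot"],st["position"])
E
```

```text
rim [0.474 0.284 0.13 ] [0.474 0.286 0.13 ] [0.474 0.284 0.128] 0.5
salG [0.576 0.219 0.012] [0.575 0.224 0.012] [0.577 0.219 0.008] 0.7
salS [0.354 0.239 0.012] [0.353 0.242 0.012] [0.353 0.239 0.009] 1.4
bendL [0.505 0.191 0.104] [0.503 0.187 0.104] [0.504 0.191 0.107] 2.5
tipL [0.519 0.21  0.104] [0.518 0.208 0.104] [0.518 0.21  0.105] 1.7
plL [0.501 0.086 0.104] [0.501 0.09  0.104] [0.501 0.086 0.101] 0.3
bendR [0.438 0.194 0.104] [0.439 0.192 0.104] [0.438 0.194 0.106] 0.7
tipR [0.429 0.213 0.104] [0.427 0.213 0.104] [0.428 0.213 0.104] 1.8
plR [0.435 0.091 0.104] [0.435 0.084 0.104] [0.434 0.091 0.108] 0.1
[[-9.59985900e-01  2.80046974e-01 -8.73806754e-04]
 [ 2.80048119e-01  9.59984374e-01 -1.74740250e-03]
 [ 3.49486047e-04 -1.92218970e-03 -9.99998092e-01]] [0.17469347 0.5994127  0.22166484]
```

Call:
jog_arm:
  delta_pos:
    - [4,-4,0]
    - [8,-8.4,0]
    - [12,-12.6,0]
    - [16,-16.9,0]
    - [20,-21.1,0]
    - [24,-25.3,0]
    - [28,-29.5,-1]
    - [29.9,-31.6,-2]
    - [29.9,-31.6,-2.3]
    - [29.9,-31.6,-2.3]
  turn: [7,14.3,14.3,14.3,14.3,14.3,14.3,14.3,14.3,14.3]
  grip: [0,0,0,0,0,0,0,0,0,0]

```text
time_s: 1.35
position: [0.473, 0.2842, 0.1991]
tcp_rot: [[-0.999, 0.034, -0.002], [0.034, 0.999, -0.0], [0.002, -0.0, -1.0]]
force: [0.5, 0.4, 0.6]
opening: 1.004
grasp_force: 0.0
```

```bash
python3 - <<'E'
from h import *
import pickle
st=read_state(); print(st["time_s"],st["position"],st["tcp_rot"],st["force"])
c=capture("wrist"); cv2.imwrite("pics/w1.png",c["color"]); pickle.dump(c,open("w1.pkl","wb"))
print(px(c,[.474,.284,.13]), np.linalg.norm(px(c,[.474,.284,.13])-px(c,[.5025,.284,.13])), px(c,[.471,.1775,.104]),ray(c,280,210))
s=pickle.load(open("side0.pkl","rb")); print(onz(s,252,208,0),onz(s,385,213,0))
E
```

```text
1.35 [0.47295507 0.2842372  0.19906596] [[-9.99411191e-01  3.42573939e-02 -1.92410817e-03]
 [ 3.42576476e-02  9.99413030e-01 -9.90774893e-05]
 [ 1.91958464e-03 -1.64934571e-04 -9.99998144e-01]] [0.51466746 0.37185545 0.56769239]
[275.11953209 221.37952963] 35.65800185385595 [147.31967369 213.26939674] (array([0.40737272, 0.28703154, 0.36240112]), array([ 0.24215758,  0.00364924, -0.97029936]))
[ 0.5872671  -0.02276124  0.        ] [ 0.27028625 -0.05029022  0.        ]
```

View pics/w1.png

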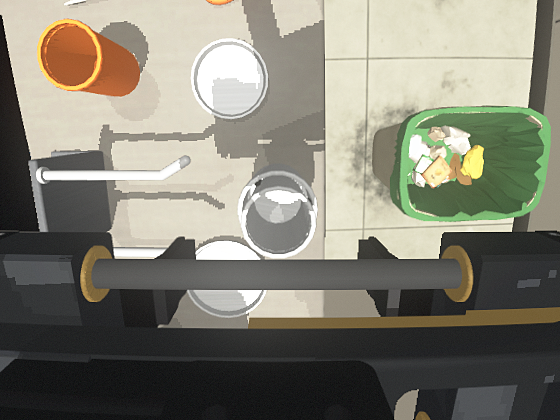

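The wrist view shows the small cup's rim ring centred near (278,216), against a prediction of (275,221), so the estimate agrees. I go down and grip.

Call:
jog_arm:
  delta_pos:
    - [0.1,0.1,-3]
    - [0.1,0.1,-6]
    - [0.1,0.1,-8.5]
    - [0.1,0.1,-9.9]
    - [0.1,0.1,-9.9]
    - [0.1,0.1,-9.9]
    - [0.1,0.1,-9.9]
    - [0.1,0.1,-9.9]
    - [0.1,0.1,-9.9]
    - [0.1,0.1,-9.9]
    - [0.1,0.1,-9.9]
  turn: [0,0,0,0,0,0,0,0,0,0,0]
  grip: [0,0,0,0,0,1,1,1,1,1,1]

```text
time_s: 2.78
position: [0.4753, 0.2851, 0.1009]
tcp_rot: [[-0.999, 0.034, 0.001], [0.034, 0.999, 0.0], [-0.001, 0.0, -1.0]]
force: [-0.9, 0.8, 2.9]
opening: 0.616
grasp_force: 29.5
```

Call:
jog_arm:
  delta_pos:
    - [0,0,0.2]
    - [0,0,0.5]
    - [0,0,0.5]
    - [0,-2,0.5]
    - [-0.1,-4,0.5]
    - [-0.2,-5,0.5]
    - [-0.2,-5,0.5]
    - [-0.2,-5,0.5]
  turn: [0,0,0,0,0,0,0,0]
  grip: [1,1,1,1,1,1,1,1]

```text
time_s: 3.78
position: [0.4733, 0.235, 0.1057]
tcp_rot: [[-0.999, 0.035, 0.001], [0.035, 0.999, 0.0], [-0.001, 0.0, -1.0]]
force: [0.1, 0.9, -4.3]
opening: 0.616
grasp_force: 29.8
```

```bash
python3 - <<'E'
from h import *
import pickle
st=read_state(); print(st["position"],st["force"])
s=capture("side"); pickle.dump(s,open("side1.pkl","wb"))
b=s["color"][165:315,205:385]; b=cv2.resize(b,None,fx=4,fy=4,interpolation=cv2.INTER_CUBIC); cv2.imwrite("pics/side1c.png",b)
E
```

```text
[0.47329527 0.23504588 0.10567638] [ 0.11204982  0.8861917  -4.34825056]
```

View pics/side1c.png

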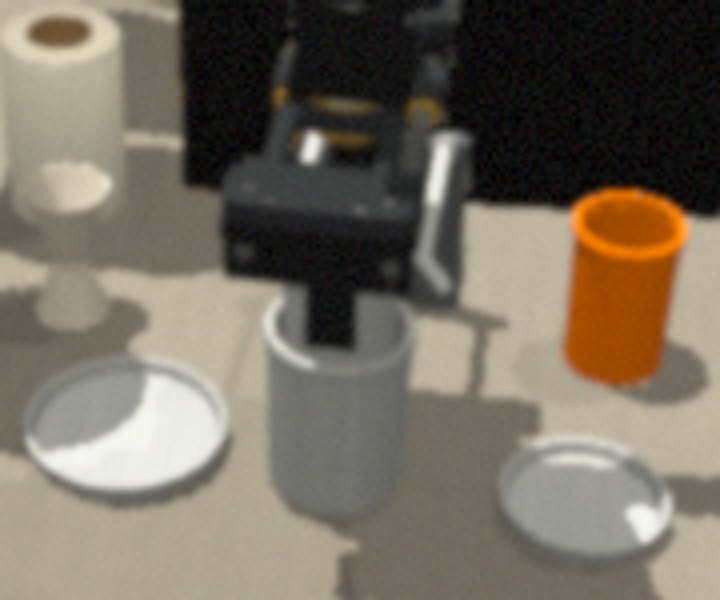

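The lifted pair hangs straight, with its large rim spanning x 264–413 in the crop (centre about (339,338)). I check the rim centre's x against the bar line.

```bash
python3 - <<'E'
from h import *
import pickle
s=pickle.load(open("side1.pkl","rb"))
f=lambda x,y,z:onz(s,205+x/4-.4,165+y/4-.4,z).round(4)
print(f(338.5,338,.0947), f(264,330,.0947),f(413,330,.0947), f(332,345,.106))
print("R bar",f(433,235,.104),f(452,140,.104))
E
```

```text
[0.4716 0.2466 0.0947] [0.5056 0.2459 0.0947] [0.4388 0.2356 0.0947] [0.4727 0.2666 0.106 ]
R bar [0.4343 0.1719 0.104 ] [0.43   0.0837 0.104 ]
```

Call:
jog_arm:
  delta_pos:
    - [0,-1,0]
    - [0,-1.8,0]
    - [-0.1,-2.4,0]
    - [-0.1,-3,0]
    - [-0.1,-3.5,0]
    - [-0.1,-3.5,0]
  turn: [0,0,0,0,0,0]
  grip: [1,1,1,1,1,1]

```text
time_s: 4.58
position: [0.472, 0.1996, 0.1056]
tcp_rot: [[-0.999, 0.035, -0.0], [0.035, 0.999, 0.0], [0.0, 0.0, -1.0]]
force: [-0.6, -0.2, -3.8]
opening: 0.613
grasp_force: 29.8
```

Call:
jog_arm:
  delta_pos:
    - [0,-0.5,0]
    - [0,-1,0]
    - [0,-1.5,0]
    - [-0.1,-2,0]
    - [-0.1,-2.5,0]
    - [-0.1,-2.5,0]
  turn: [0,0,0,0,0,0]
  grip: [1,1,1,1,1,1]

```text
time_s: 5.32
position: [0.4709, 0.1746, 0.1055]
tcp_rot: [[-0.999, 0.035, -0.0], [0.035, 0.999, -0.0], [0.0, -0.0, -1.0]]
force: [0.6, 0.2, -4.4]
opening: 0.612
grasp_force: 29.8
```

Call:
jog_arm:
  delta_pos:
    - [0,0,0.3]
    - [0,0,0.6]
    - [0,0,0.9]
    - [0,0,1.2]
    - [0,0,1.5]
    - [0,0,1.5]
  turn: [0,0,0,0,0,0]
  grip: [1,1,1,1,1,1]

```text
time_s: 6.08
position: [0.471, 0.175, 0.1209]
tcp_rot: [[-0.999, 0.034, 0.0], [0.034, 0.999, 0.0], [-0.0, 0.0, -1.0]]
force: [-0.7, -0.1, -3.9]
opening: 0.615
grasp_force: 29.8
```

```bash
python3 - <<'E'
from h import *
import pickle
s=capture("side"); pickle.dump(s,open("side2.pkl","wb"))
b=s["color"][145:295,205:385]; b=cv2.resize(b,None,fx=4,fy=4,interpolation=cv2.INTER_CUBIC); cv2.imwrite("pics/side2c.png",b)
E
```

```text
(no output)
```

View pics/side2c.png

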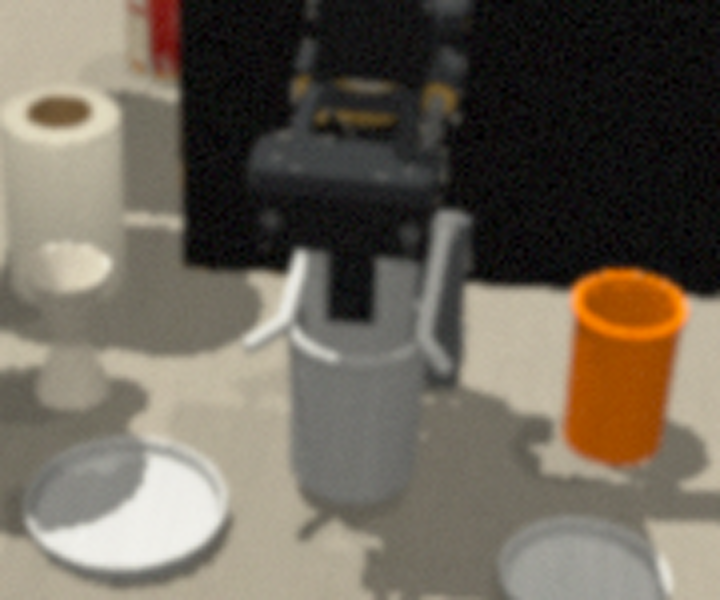

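The bars lie over the large rim (front arc near (340,358)), the cup is upright and between them. I keep pulling.

Call:
jog_arm:
  delta_pos:
    - [0,0,0.3]
    - [0,0,0.6]
    - [0,0,0.9]
  turn: [0,0,0]
  grip: [1,1,1]

```text
time_s: 6.5
position: [0.4709, 0.175, 0.1297]
tcp_rot: [[-0.999, 0.034, -0.0], [0.034, 0.999, 0.0], [0.0, 0.0, -1.0]]
force: [0.5, 0.5, -7.3]
opening: 0.613
grasp_force: 29.9
```

Call:
jog_arm:
  delta_pos:
    - [0,0,0.3]
    - [0,0,0.6]
    - [0,0,0.9]
    - [0,0,1.2]
    - [0,0,1.5]
    - [0,0,1.8]
    - [0,0,2.1]
    - [0,0,2.4]
    - [0,0,2.7]
    - [0,0,2.7]
  turn: [0,0,0,0,0,0,0,0,0,0]
  grip: [1,1,1,1,1,1,1,1,1,1]

```text
time_s: 7.75
position: [0.4714, 0.175, 0.1571]
tcp_rot: [[-0.999, 0.034, 0.001], [0.034, 0.999, 0.0], [-0.001, 0.0, -1.0]]
force: [0.5, -0.4, -0.7]
opening: 0.615
grasp_force: 29.7
```

```bash
python3 - <<'E'
from h import *
import pickle
s=capture("side"); pickle.dump(s,open("side3.pkl","wb"))
b=s["color"][125:275,205:385]; b=cv2.resize(b,None,fx=4,fy=4,interpolation=cv2.INTER_CUBIC); cv2.imwrite("pics/side3c.png",b)
E
```

```text
(no output)
```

View pics/side3c.png

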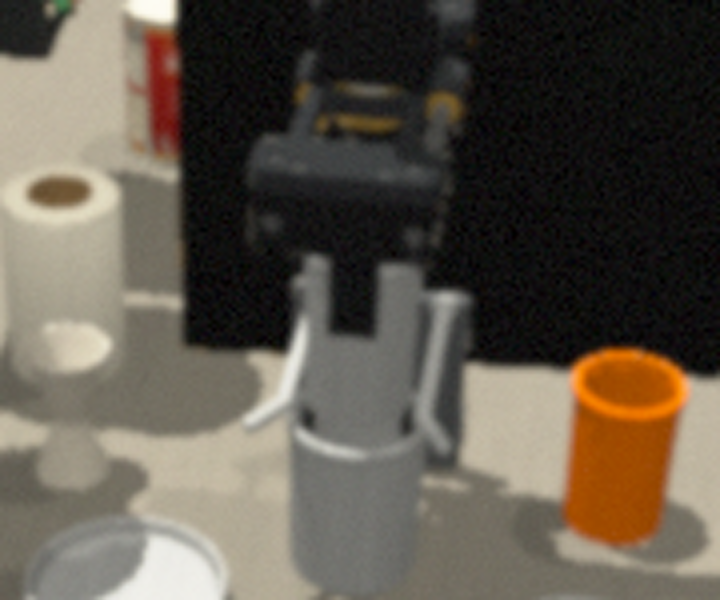

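The small cup is out: its body shows above the large rim (front arc around (355,455)) and the wrist force is just its weight. I lift clear and carry it to the small saucer.

Call:
jog_arm:
  delta_pos:
    - [0,0,1.5]
    - [0,0,3]
    - [0,0,4.3]
    - [0,0,4.3]
    - [-3,1.6,4.3]
    - [-7,3.8,4.3]
    - [-10.5,5.7,4.3]
    - [-11.7,6.4,4.3]
    - [-11.7,6.4,2]
    - [-11.7,6.4,-2]
    - [-11.7,6.4,-6]
    - [-11.7,6.4,-8.2]
  turn: [0,0,0,0,0,0,0,0,0,0,0,0]
  grip: [1,1,1,1,1,1,1,1,1,1,1,1]

```text
time_s: 9.3
position: [0.3544, 0.2387, 0.0727]
tcp_rot: [[-0.999, 0.035, -0.001], [0.035, 0.999, -0.001], [0.001, -0.001, -1.0]]
force: [0.1, -0.5, -0.9]
opening: 0.613
grasp_force: 29.8
```

```bash
python3 - <<'E'
from h import *
import pickle
st=read_state(); print(st["position"],st["force"])
s=capture("side"); pickle.dump(s,open("side4.pkl","wb"))
b=s["color"][170:320,235:415]; b=cv2.resize(b,None,fx=4,fy=4,interpolation=cv2.INTER_CUBIC); cv2.imwrite("pics/side4c.png",b)
E
```

```text
[0.35444651 0.23869931 0.07265591] [ 0.11168188 -0.52412048 -0.9320198 ]
```

View pics/side4c.png

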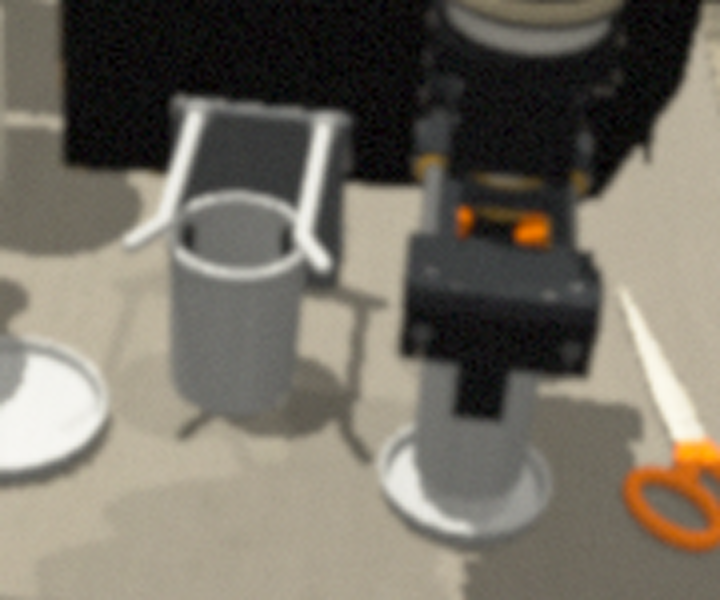

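The small cup is over the small saucer's middle (foot about (472,490), saucer centre (465,485)), and the large cup stands upright under the bars (rim (238,235)). I lower in small steps.

Call:
jog_arm:
  delta_pos:
    - [0,0,-0.4]
    - [0,0,-0.8]
    - [0,0,-1.1]
    - [0,0,-1.3]
    - [0,0,-1.4]
    - [0,0,-1.4]
  turn: [0,0,0,0,0,0]
  grip: [1,1,1,1,1,1]

```text
time_s: 10.1
position: [0.354, 0.239, 0.0607]
tcp_rot: [[-0.999, 0.034, 0.0], [0.034, 0.999, 0.0], [-0.0, 0.0, -1.0]]
force: [0.2, 0.9, -2.2]
opening: 0.615
grasp_force: 29.8
```

Call:
jog_arm:
  delta_pos:
    - [0,0,-0.1]
    - [0,0,-0.2]
    - [0,0,-0.2]
  turn: [0,0,0]
  grip: [1,1,1]

```text
time_s: 10.48
position: [0.3544, 0.239, 0.0598]
tcp_rot: [[-0.999, 0.034, 0.002], [0.034, 0.999, 0.0], [-0.002, 0.0, -1.0]]
force: [-0.9, -1.8, 12.8]
opening: 0.617
grasp_force: 29.2
```

Contact at 13 N; I release and rise.

Call:
jog_arm:
  delta_pos:
    - [0,0,0.1]
    - [0,0,0.1]
    - [0,0,0.1]
    - [0,0,0.1]
    - [0,0,0.1]
    - [0,0,0.1]
    - [0,0,2]
    - [0,0,5]
    - [0,0,9]
    - [0,0,13]
    - [0,0,14]
    - [0,0,14]
  turn: [0,0,0,0,0,0,0,0,0,0,0,0]
  grip: [0,0,0,0,0,0,0,0,0,0,0,0]

```text
time_s: 11.98
position: [0.3539, 0.239, 0.1987]
tcp_rot: [[-0.999, 0.034, 0.001], [0.034, 0.999, 0.0], [-0.001, 0.0, -1.0]]
force: [0.0, -0.4, -0.2]
opening: 0.999
grasp_force: 0.0
```

```bash
python3 - <<'E'
from h import *
import pickle
st=read_state(); print(st["position"],st["opening"])
c=capture("top"); s=capture("side"); w=capture("wrist")
s4=pickle.load(open("side4.pkl","rb")); print("large rim",onz(s4,235+238/4-.4,170+235/4-.4,.09),"L/R edges",onz(s4,235+170/4-.4,170+235/4,.09),onz(s4,235+305/4-.4,170+235/4,.09))
a=cv2.resize(c["color"][160:310,190:350],(400,375)); b=cv2.resize(s["color"][170:320,225:385],(400,375))
cv2.imwrite("pics/mix5.png",np.hstack([a,b]))
E
```

```text
[0.35394643 0.23898502 0.19867184] 0.9993236203784247
large rim [0.46957513 0.1740921  0.09      ] L/R edges [0.50192909 0.18049575 0.09      ] [0.43741912 0.17042056 0.09      ]
```

View pics/mix5.png

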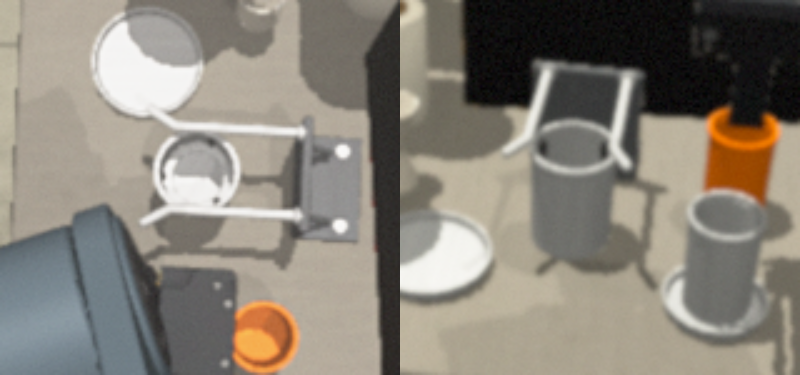

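The small cup stands upright in its saucer; the large cup stands between the bars, centred near (0.470, 0.174). Next I grasp it along the bars.

Call:
jog_arm:
  delta_pos:
    - [4,-2.2,0]
    - [8,-4.4,0]
    - [11,-6.1,0]
    - [11.6,-6.5,0]
    - [11.6,-6.5,-2]
    - [11.6,-6.5,-5]
    - [11.6,-6.5,-8]
    - [11.6,-6.5,-10.5]
    - [11.6,-6.5,-12.5]
    - [11.6,-6.5,-14]
    - [11.6,-6.5,-14.3]
    - [11.6,-6.5,-14.3]
  turn: [0,0,0,0,0,0,0,0,0,0,0,0]
  grip: [0,0,0,0,0,0,0,0,0,0,0,0]

```text
time_s: 13.62
position: [0.4698, 0.1741, 0.0556]
tcp_rot: [[-0.999, 0.034, -0.0], [0.034, 0.999, 0.0], [0.0, -0.0, -1.0]]
force: [-0.4, 0.2, 0.6]
opening: 0.999
grasp_force: 0.0
```

Call:
jog_arm:
  delta_pos:
    - [0,0,0]
    - [0,0,0]
    - [0,0,0]
    - [0,0,0]
    - [0,0,0]
  turn: [0,0,0,0,0]
  grip: [1,1,1,1,1]

```text
time_s: 14.25
position: [0.4703, 0.1738, 0.056]
tcp_rot: [[-0.999, 0.034, 0.001], [0.034, 0.999, -0.0], [-0.001, -0.0, -1.0]]
force: [0.0, -2.2, 5.3]
opening: 0.774
grasp_force: 29.7
```

Call:
jog_arm:
  delta_pos:
    - [0,0,0.2]
    - [0,0,0.4]
    - [0,0,0.4]
    - [0.1,1.5,0.4]
    - [0.1,3.5,0.4]
    - [0.2,6,0.4]
    - [0.3,8.5,0.4]
    - [0.4,10.5,0.4]
    - [0.4,11.3,0.4]
    - [0.4,11.3,1.5]
    - [0.4,11.3,3]
    - [0.4,11.3,3]
  turn: [0,0,0,0,0,0,0,0,0,0,0,0]
  grip: [1,1,1,1,1,1,1,1,1,1,1,1]

```text
time_s: 15.75
position: [0.4753, 0.2868, 0.0875]
tcp_rot: [[-0.999, 0.035, 0.004], [0.035, 0.999, 0.001], [-0.004, 0.001, -1.0]]
force: [0.8, -1.4, -2.5]
opening: 0.77
grasp_force: 29.8
```

Call:
jog_arm:
  delta_pos:
    - [3,0,0]
    - [6.5,0,0]
    - [9.5,0,0]
    - [10.2,0,0]
    - [10.2,-2.5,0]
    - [10.2,-5,0]
    - [10.2,-6.7,0]
    - [10.2,-6.7,0]
    - [10.2,-6.7,-0.8]
    - [10.2,-6.7,-1.6]
    - [10.2,-6.7,-2.1]
    - [10.2,-6.7,-2.1]
  turn: [0,0,0,0,0,0,0,0,0,0,0,0]
  grip: [1,1,1,1,1,1,1,1,1,1,1,1]

```text
time_s: 17.25
position: [0.5753, 0.2203, 0.0637]
tcp_rot: [[-0.999, 0.034, -0.002], [0.034, 0.999, -0.0], [0.002, -0.0, -1.0]]
force: [-0.0, 0.4, -2.1]
opening: 0.769
grasp_force: 29.8
```

```bash
python3 - <<'E'
from h import *
s=capture("side"); c=capture("top")
a=cv2.resize(c["color"][130:280,190:350],(400,375)); b=cv2.resize(s["color"][170:320,185:345],(400,375))
cv2.imwrite("pics/mix6.png",np.hstack([a,b]))
E
```

```text
(no output)
```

View pics/mix6.png

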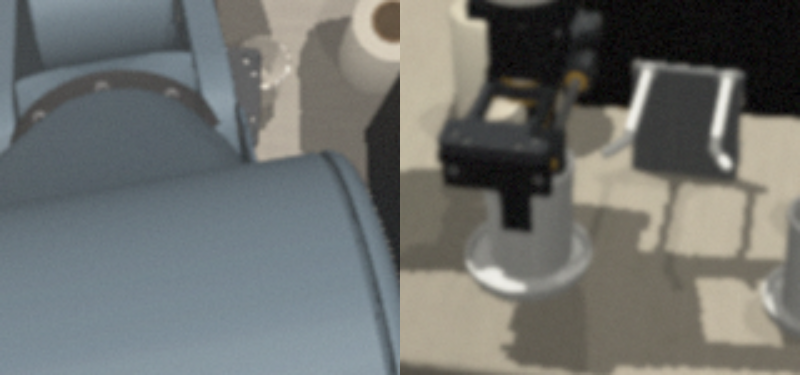

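The large cup is over the large saucer, inside its rim (cup x 487–573, saucer 465–592). I lower it.

Call:
jog_arm:
  delta_pos:
    - [0,0,-0.2]
    - [0,0,-0.4]
    - [0,0,-0.5]
    - [0,0,-0.5]
  turn: [0,0,0,0]
  grip: [1,1,1,1]

```text
time_s: 17.85
position: [0.5761, 0.22, 0.0601]
tcp_rot: [[-0.999, 0.034, 0.0], [0.034, 0.999, 0.0], [-0.0, 0.0, -1.0]]
force: [-0.8, -0.3, 2.2]
opening: 0.768
grasp_force: 29.7
```

Call:
jog_arm:
  delta_pos:
    - [0,0,-0.05]
    - [0,0,-0.05]
    - [0,0,0]
    - [0,0,0]
    - [0,0,0]
    - [0,0,0]
    - [0,0,1.5]
    - [0,0,4]
    - [0,0,8]
    - [0,0,12]
    - [0,0,14]
    - [0,0,14]
  turn: [0,0,0,0,0,0,0,0,0,0,0,0]
  grip: [1,1,0,0,0,0,0,0,0,0,0,0]

```text
time_s: 19.35
position: [0.5774, 0.2203, 0.2025]
tcp_rot: [[-0.999, 0.034, 0.006], [0.034, 0.999, 0.001], [-0.006, 0.001, -1.0]]
force: [0.0, 0.0, 0.6]
opening: 1.0
grasp_force: 0.0
```

Call:
jog_arm:
  delta_pos:
    - [-3,5,0]
    - [-7,10,0]
    - [-11,15,0]
    - [-15,20,0]
    - [-18,24,0]
    - [-18,24,0]
  turn: [0,0,0,0,0,0]
  grip: [0,0,0,0,0,0]

```text
time_s: 20.1
position: [0.3923, 0.4623, 0.1984]
tcp_rot: [[-1.0, 0.028, -0.002], [0.028, 1.0, -0.001], [0.002, -0.001, -1.0]]
force: [0.4, -1.1, -0.2]
opening: 0.995
grasp_force: 0.0
```

```bash
python3 - <<'E'
from h import *
s=capture("side"); c=capture("top")
a=cv2.resize(c["color"][110:310,190:390],(400,400)); b=cv2.resize(s["color"][140:330,195:385],(400,400))
cv2.imwrite("pics/mix7.png",np.hstack([a,b]))
E
```

```text
(no output)
```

View pics/mix7.png

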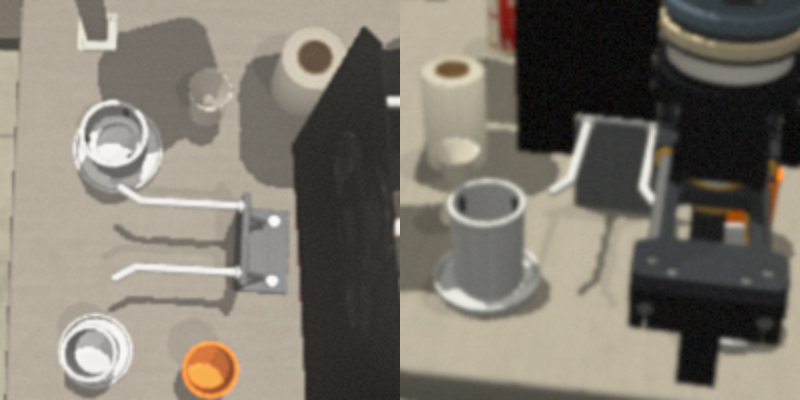

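Both cups stand upright in their saucers (top view: large cup (115,135) and small cup (92,353)). The film roll, jigger and orange cup are still in place and the arm is clear.

```bash
python3 -c "
from rig import *
print(hand_in())"
```

```text
the job is handed in; nothing more can be done
None
```

The cups were parted in the bracket, and each now stands upright in its own saucer with the film roll and jigger undisturbed; the job was handed in at about 20 s of the 54 s limit.

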